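Open a rice cooker for checking before it is packed

ROBOT

A 7-joint arm with a two-finger parallel gripper is mounted at the origin on the work surface. World frame = base frame: x ahead of the robot, y to its left, z up, the work surface at z = 0. Lengths are in m, angles in rad, forces in N, time in s.
With the tool pointing down it reaches from about 0.35 to 0.9 m from the base axis. Payload 8.1 kg.
Tool frame: the origin (TCP) lies where the fingers leave the gripper's body, on its centre line; the fingertips stand 66 mm ahead of it and the grasp point (between the pads) lies 47 mm ahead of it (arm.tip_reach is the distance from the TCP to the fingertips, in m); z points along the fingers, y is the direction in which the jaws open and shut (so a half turn about z gives the same grasp; the last joint's range is limited). The gripper opens to 92 mm and grips with 3 to 60 N. Pads are 19 mm wide; open, the fingers measure 130 mm over their backs; the gripper's body (75 mm by 190 mm) begins 47 mm behind the grasp point.
Start: joints at [-1.27, 0.434, 0.025, 1.573, -0.012, 1.134, -0.075], TCP at [0.246, 0.575, 0.292] pointing down, gripper open.
Joint ranges: [-2.62, 2.62], [-0.44, 2.09], [-1.27, 1.32], [0.08, 2.57], [-1.32, 4.46], [0.12, 2], [-2.74, 2.74]. Speed limits (rad/s): [2.22, 2.22, 3.01, 3.01, 3.14, 3.14, 3.14].

INTERFACE

Orientations are given as a rotation vector (axis times angle).
In Python, from cell import arm gives the robot as it stands.
- The arm moves only by the tool carry_out, never from a script. Its argument "plan" is a list of rows, each a list of 5 numbers: the shift along the world's x, y, z in cm, then the turn about the world's z in rad, then the finger opening in cm, from 0 to 9.18. In form: [[tx, ty, tz, spin, fingers], ...]. A call has 1 to 20 rows; each row is the pose to reach, as a shift and turn from the pose measured when the call began; what a row does not reach only later rows make up. A row lasts 1/10 s, in which the tool goes at most 50 mm and 8.59 degrees, less where a joint would pass 70% of its speed; a pose out of reach is approached as far as the arm can. A call with a gripper value outside its range is refused whole. The fingers move at their own pace and stop on an object; "squeeze" is the grip in N (left out, the last holds). Time passes only in rows, so rows that repeat a pose let the fingers close. It gives the time, the measured TCP pose, the force and the opening at its end, in the units of the state.
- arm.observe(): the state, without advancing time (a new reading comes with each control period).
- arm.get_image(name): name is "side" or "top"; returns (picture, depth): 480x640x3 uint8, red, green, blue; 480x640 float32, m along the optical axis (not along the pixel's ray), 0 where there is no reading.
- arm.get_calibration(name): a dict with "intrinsics" (3x3 intrinsics, pixels), "rvec" (rotation vector, rad) and "tvec" (3), from world to camera coordinates, as OpenCV has them. Camera axes: x right, y down, z forward; pixel columns grow to the right and rows downward; lengths in m; the calibration is good to about 2 mm. A picture is of the moment at which its call begins. get_calibration takes no time and is no camera call.
- arm.sign_off(): hands the job in, once; it reports no verdict.
The state is a dict: "clock": time; "joints": joint angles; "dq": joint speeds; "joint_efforts": joint torques, N m; "position": TCP position; "ee_rot": TCP orientation; "force": force on the tool from outside, world axes, zero at the start; "ft_torque": the same for the moment, N m; "width": opening from 0.0 (shut) to 1.0 (fully open).
Only numpy, scipy, OpenCV 4.12 (cv2) and the standard library are available. Lean on these libraries where they do the work, as an engineer would, in place of code of your own. Each camera call takes 0.05 s, during which the arm holds its last target. There are 200 camera calls.

TASK

The rice cooker has to stand open so it can be checked before packing: press down the release key on its front ledge, then, with the lid sprung ajar, push the lid up from under its front lip with a fingertip and swing it back past upright until it leans on its hinge stop and stays open by its own weight. Do it by touch only, gently and without gripping anything: the cooker must not be lifted or shoved from its place, and the crockery and other things around it stay where they are.

Things in the scene. Friction and masses are not known exactly. Their poses are not given: they have to be found in the camera images.
- cooker: White round household rice cooker, loose on the table, about 3 kg with its lid; body 190 mm across, with a 124 mm wide console in front that ends 148 mm ahead of the origin, closed height 154 mm, rim at 108 mm. Origin: centre of the round body's underside, on the table. Its -x axis points out of the front (console, release key, lid lip), +x to the hinge at the back, z up.
- release_top (a point): Centre of the top face of the release key: a flat grey bar 24 mm (front to back) by 56 mm (left to right) on the console's ledge, 125 mm ahead of the cooker's origin and 106 mm above the table, standing 10 mm above the ledge. It is pressed straight down. Its rear edge is 6 mm ahead of the closed lid's lip.
- release (a joint): Travel of the release key: 0 up, 0.005 m fully down (2 N to start, 5 N at the bottom, springs back). From about 0.003 m on, the latch lets the lid go.
- lid_lip (a point): Middle of the lower front edge of the lid's lip, a straight lip 60 mm wide and 12 mm thick that stands 10 mm out of the round lid at the front. It moves with the lid, 211 mm from the hinge axis; closed it is 112 mm above the table. The lid's underside is flat there; the latch claw, a 14 mm wide steel hook, stays on the cooker between key and rim and reaches 120 mm above the table.
- lid_hinge (a point): Point on the middle of the lid's hinge axis, fixed in the cooker: 104 mm behind the cooker's origin and 112 mm above the table; the axis runs along the cooker's y. The lid's flat underside lies in the plane through this axis and the lip's edge.
- lid (a joint): Angle of the lid: 0 shut, grows as it opens. When the key is pressed a sprung pin lifts the lid to about 0.65 rad within a second (its lip is then about 240 mm above the table) and holds it there; from there it moves freely with light damping (lid about 0.4 kg, about 2 N at the lip to raise it). It balances at about 1.4 rad; beyond that its weight carries it back to the stop at 1.85 rad, short of that it falls back to ajar. 1.57 is upright.
- mug: White mug, 80 mm across, 92 mm tall, to the left of the cooker. Not part of the job. Origin: centre of its underside, z up.
- measure: Small clear measuring cup, 62 mm across, 62 mm tall, to the right of the cooker's console. Not part of the job. Origin: centre of its underside.
- canister: Steel tea canister, 74 mm across, 115 mm tall, behind left of the cooker. Not part of the job. Origin: centre of its underside.
- bowl: Blue china bowl, 116 mm across, 55 mm tall, to the right of the cooker. Not part of the job. Origin: centre of its underside.
- paddle: White plastic rice paddle, 206 mm long, 8 mm thick, lying flat across the front of the cooker, along its own x. Not part of the job. Origin: under its middle.
- tape: Roll of clear packing tape lying flat, 104 mm across, 48 mm tall, at the right. Not part of the job. Origin: centre of its underside.
- jar: Glass jar with a white cap, 68 mm across, 100 mm tall, at the left. Not part of the job. Origin: centre of its underside.

How it is judged:
By the outcome, as a careful person would: the job done as asked, in the order asked, and still so for the second after the job is handed in, with the robot touching nothing.
It also fails if it takes over 45 s, if anything falls off the work surface, if the arm or the gripper's body presses on something with over 40 N, if the wrist force passes 120 N, or if a joint passes its speed limit or range.

## Working session

There is one attempt and no reset: what is moved stays moved. The work goes in short steps, Python scripts to look and compute and a tool call to move; the robot and the scene stay as the last step left them, time stands still between calls to the robot, and variables do not carry over. Pictures are saved under pics/ and viewed, about 8 in all and at most 12, crops included, and the job is handed in when it is done.

Besides the shell and the picture viewer there is one more tool, called after "Emit:" as a command line: name --pt "numbers of a row" for each row, then --argument value for the rest. carry_out: Moves the arm, as the interface text tells. Its arguments: {"type":"object","properties":{"plan":{"type":"array"},"squeeze":{"type":"number"}},"required":["plan"]}

```bash
mkdir -p pics; cat > h.py <<'E'
from cell import arm
import numpy as np, cv2
def cloud(n):
    im,d=arm.get_image(n); c=arm.get_calibration(n)
    K=np.array(c["intrinsics"]);R=cv2.Rodrigues(np.array(c["rvec"],float))[0];t=np.array(c["tvec"]).ravel()
    v,u=np.mgrid[:480,:640]
    P=np.stack([(u-K[0,2])*d/K[0,0],(v-K[1,2])*d/K[1,1],d],-1)
    W=(P-t)@R; W[d==0]=np.nan
    return im,W
def save(n,im): cv2.imwrite("pics/"+n+".png",im[:,:,::-1])
E
python3 - <<'E'
from h import *
for n in("top","side"):
    im,W=cloud(n); save(n+"0",im); np.save(n+"0.npy",W)
    c=arm.get_calibration(n);R=cv2.Rodrigues(np.array(c["rvec"],float))[0];print(n,-R.T@np.array(c["tvec"]).ravel(),R[2])
print(arm.observe())
E
```

```text
top [0.35646321 0.02079446 1.41150409] [ 0.15904396 -0.00809363 -0.98723833]
side [0.50982639 0.83956729 0.74428069] [ 0.04285163 -0.76998796 -0.63661785]
{'clock': 0.1, 'joints': array([-1.26962846,  0.43513949,  0.02495239,  1.5739609 , -0.01159548,
        1.13400802, -0.07510571]), 'dq': array([-0.00043103, -0.00094693,  0.00132574, -0.00131138,  0.00077586,
       -0.00091335,  0.00095335]), 'joint_efforts': array([ 2.66467730e-03, -6.69112301e+01,  9.87448320e-01, -3.15145719e+01,
       -6.05992251e-02,  3.74213350e-02,  9.92851983e-05]), 'position': array([0.24544652, 0.57440829, 0.29154922]), 'ee_rot': array([-6.29988445e-01, -3.07761816e+00,  2.13935585e-03]), 'force': array([0.06942128, 0.29387193, 0.17346119]), 'ft_torque': array([-0.01262749,  0.0338903 , -0.00190348]), 'width': 1.0002799434423404}
```

View pics/top0.png

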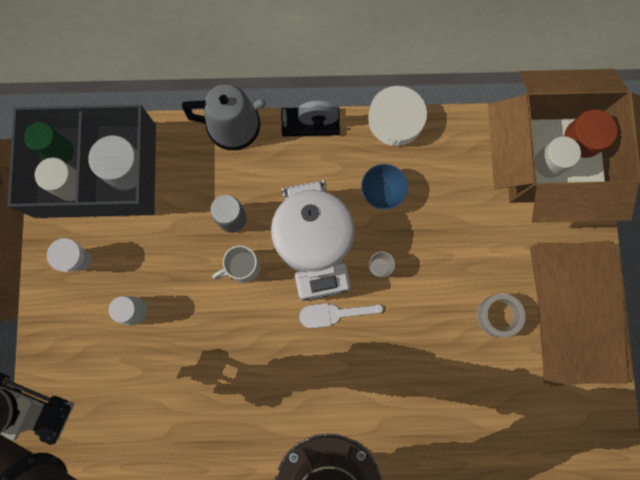

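View pics/side0.png

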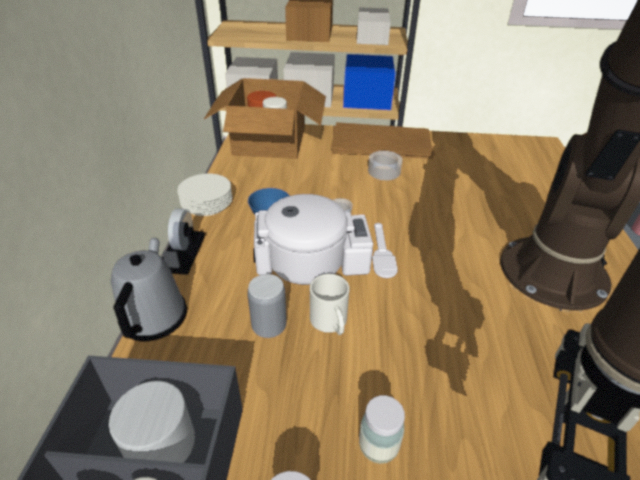

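The top view shows the cooker lid at about (313,230), the key at (323,283) and the hinge at (303,190), with the front facing the robot. The side view agrees: the mug and canister are on the left side, and the paddle lies in front.

```bash
python3 - <<'E'
from h import *
from scipy.optimize import least_squares
W=np.load("top0.npy");im=cv2.imread("pics/top0.png")
for n,(u,v) in dict(key=(323,283),knob=(310,212),hinge=(303,190),mug=(242,262),meas=(381,264),bowl=(385,187),can=(229,212),padL=(316,316),padR=(375,310)).items(): print(n,W[v,u].round(4),im[v,u])
# lid points
s=np.s_[180:310,255:370]
w=W[s].reshape(-1,3);g=im[s].reshape(-1,3)
m=(w[:,2]>.115)&(w[:,2]<.16)&(np.hypot(*(w[:,:2]-W[230,313,:2]).T)<.12)
c=cv2.minEnclosingCircle(w[m][:,:2].astype(np.float32));print("lid",c, w[m].mean(0))
# dark key
k=(w[:,2]>.085)&(w[:,2]<.12)&(g.max(1)<110)
k&=np.hypot(*(w[:,:2]-W[283,323,:2]).T)<.05
print("key",k.sum(),cv2.minAreaRect(w[k][:,:2].astype(np.float32)),w[k].mean(0),np.median(w[k][:,2]))
con=(w[:,2]>.08)&(w[:,2]<.112)&(np.hypot(*(w[:,:2]-W[283,323,:2]).T)<.08)
print("console",cv2.minAreaRect(w[con][:,:2].astype(np.float32)))
cv2.imwrite("pics/crop.png",cv2.resize(im[170:330,200:420],None,fx=3.5,fy=3.5,interpolation=cv2.INTER_CUBIC))
E
```

```text
key [0.4783 0.0015 0.107 ] [74 73 73]
knob [0.6346 0.0272 0.1555] [43 42 41]
hinge [0.6913 0.0422 0.1352] [159 159 162]
mug [0.5454 0.2    0.0031] [101 107 111]
meas [ 0.5317 -0.1456  0.0035] [120 130 133]
bowl [ 0.7278 -0.1638  0.0065] [97 71 46]
can [0.6477 0.2151 0.1173] [157 161 160]
padL [0.4071 0.0193 0.0105] [176 177 180]
padR [ 0.4181 -0.1253  0.0094] [182 184 187]
lid ((0.6018248200416565, 0.02296200580894947), 0.11274586617946625) [0.59619682 0.02277608 0.14523945]
key 415 ((0.48364126682281494, 0.0007201582193374634), (0.06077313795685768, 0.08862359076738358), 9.9010591506958) [ 0.47974733 -0.00311748  0.10198148] 0.10314549460360714
console ((0.4897623360157013, 0.0033358335494995117), (0.075615294277668, 0.12325574457645416), 8.483918190002441)
```

View pics/crop.png

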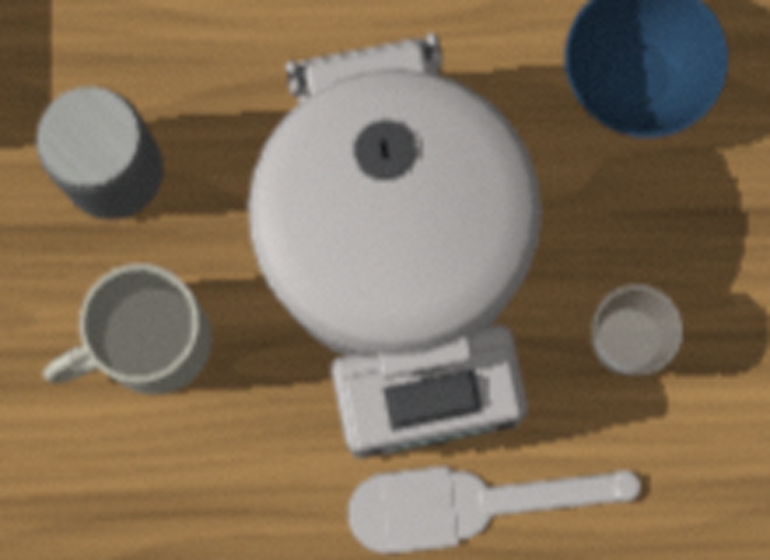

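Emit:
carry_out --pt "1.2 -3.2 0 0.03 0" --pt "2.4 -6.4 0 0.06 0" --pt "3.7 -9.6 0 0.09 0" --pt "4.9 -12.8 0 0.13 0" --pt "6.2 -16 0 0.16 0" --pt "7.4 -19.2 0 0.19 0" --pt "8.6 -22.4 0 0.22 0" --pt "9.9 -25.6 0 0.25 0" --pt "11.1 -28.8 0 0.28 0" --pt "12.3 -32 0 0.31 0" --pt "13.6 -35.2 0 0.35 0" --pt "14.8 -38.4 0 0.38 0" --pt "16 -41.6 0 0.41 0" --pt "17.3 -44.8 0 0.44 0" --pt "18.5 -48 0 0.47 0" --pt "19.7 -51.2 0 0.5 0" --pt "21 -54.4 0 0.53 0" --pt "22.2 -57.5 0 0.565 0" --squeeze 5

```text
clock: 1.9
position: [0.4677, -0.002, 0.2914]
ee_rot: [-0.255, 3.131, -0.002]
force: [1.2, 0.8, -0.0]
width: 0.003
```

Emit:
carry_out --pt "0 0 0 0 0" --pt "0 0 0 0 0" --pt "0 0 0 0 0"

```text
clock: 2.2
position: [0.4672, -0.0011, 0.2912]
ee_rot: [0.256, -3.13, 0.002]
force: [-0.4, -0.5, 0.2]
width: 0.004
```

Emit:
carry_out --pt "0 0 -2.5 0 0" --pt "0 0 -5 0 0" --pt "0 0 -7.5 0 0" --pt "0 0 -9.5 0 0" --pt "0 0 -9.5 0 0" --pt "0 0 -9.5 0 0"

```text
clock: 2.8
position: [0.4671, -0.0002, 0.1965]
ee_rot: [0.258, -3.13, 0.001]
force: [0.5, 0.1, -0.3]
width: 0.008
```

```bash
python3 - <<'E'
from h import *
im,W=cloud("side"); cv2.imwrite("pics/s1.png",cv2.resize(im[150:310,230:430,::-1],None,fx=3.5,fy=3.5,interpolation=cv2.INTER_CUBIC))
print(arm.tip_reach,arm.observe()["position"])
E
```

```text
0.0655 [ 4.67553532e-01 -4.04369826e-04  1.96998066e-01]
```

View pics/s1.png

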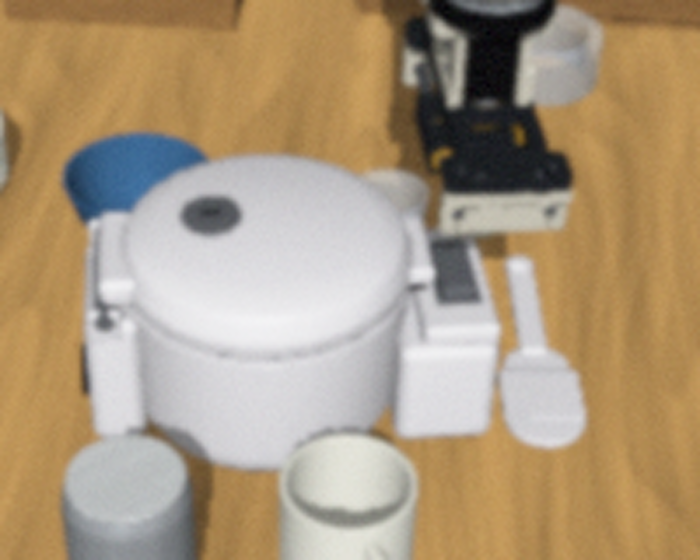

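```bash
python3 - <<'E'
from h import *
c=arm.get_calibration("side")
R=lambda a:np.array([[np.cos(a),-np.sin(a)],[np.sin(a),np.cos(a)]])
P=[[.4675,0,.131],[.4755,0,.106],[.4675-.016,.094,.197]]
p=cv2.projectPoints(np.array(P),np.array(c["rvec"],float),np.array(c["tvec"],float),np.array(c["intrinsics"],float),None)[0].reshape(-1,2)
print((p-[230,150])*3.5)
E
```

```text
[[466.48088814 232.89901035]
 [451.48126698 262.61547801]
 [501.97620212 238.76608811]]
```

The side crop shows the gripper body at (505,205), directly over the key at (455,268). Both match their projected positions to within a few mm, so I'll press now.

Emit:
carry_out --pt "0 0 -1.2 0 0" --pt "0 0 -2.1 0 0" --pt "0 0 -2.4 0 0" --pt "0 0 -2.6 0 0" --pt "0 0 -2.75 0 0" --pt "0 0 -2.85 0 0"

```text
clock: 3.45
position: [0.4672, -0.0004, 0.1684]
ee_rot: [0.257, -3.13, 0.001]
force: [-2.9, 1.3, 4.6]
width: 0.002
```

Emit:
carry_out --pt "0 0 -0.15 0 0" --pt "0 0 -0.2 0 0"

```text
clock: 3.65
position: [0.4672, -0.0004, 0.1667]
ee_rot: [0.257, -3.131, 0.001]
force: [-4.7, 0.3, 11.6]
width: 0.004
```

```bash
python3 - <<'E'
from h import *
im,W=cloud("side"); cv2.imwrite("pics/s2.png",cv2.resize(im[130:310,230:430,::-1],None,fx=3,fy=3,interpolation=cv2.INTER_CUBIC))
o=arm.observe();print(o["position"],o["force"])
E
```

```text
[ 4.67176464e-01 -3.51082002e-04  1.66705283e-01] [-4.04553049  0.25701481  8.77535244]
```

View pics/s2.png

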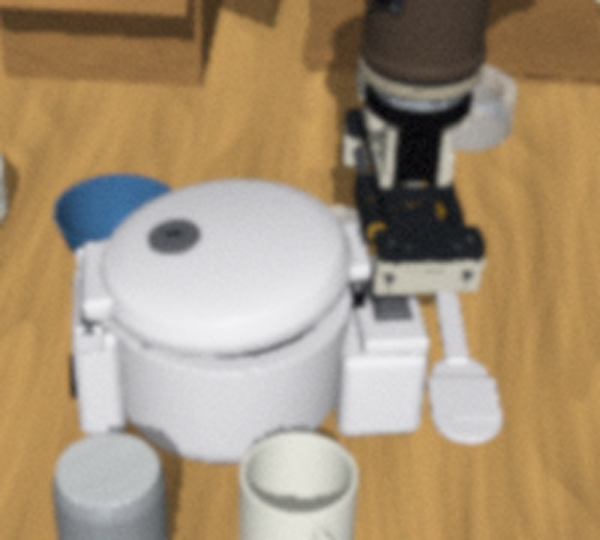

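The lid has popped up about 0.2 rad and its lip now touches the gripper body's rear at about (360,265). I'll back off forwards.

Emit:
carry_out --pt "-0.3 0 0.6 0 0" --pt "-1.5 -0.25 1.0 0 0" --pt "-3.5 -0.6 1.5 0 0" --pt "-6 -1 2 0 0" --pt "-8 -1.4 4 0 0" --pt "-8 -1.4 7 0 0" --pt "-8 -1.4 10 0 0" --pt "-8 -1.4 12 0 0" --pt "-8 -1.4 12 0 0" --pt "-8 -1.4 12 0 0"

```text
clock: 4.7
position: [0.3866, -0.0145, 0.2867]
ee_rot: [-0.257, 3.131, 0.0]
force: [-0.2, 0.7, -0.7]
width: 0.004
```

```bash
python3 - <<'E'
from h import *
im,W=cloud("side"); cv2.imwrite("pics/s3.png",cv2.resize(im[130:310,230:430,::-1],None,fx=3,fy=3,interpolation=cv2.INTER_CUBIC))
o=arm.observe();print(o["position"],o["force"])
it,T=cloud("top"); save("t3",it)
s=T[170:320,250:380].reshape(-1,3)
m=(s[:,2]>.20)&(s[:,0]>.48);q=s[m];a=np.array([.985,.17]);O=np.array([.5987,.0211])
al=(q[:,:2]-O)@a
i=np.argsort(al)[:15];print(np.c_[q[i],al[i]].round(3)); print(q[q[:,2].argsort()[-5:]])
E
```

```text
[ 0.3863462  -0.01451903  0.28612855] [0.07975096 0.51235776 0.05689027]
[[ 0.536  0.029  0.246 -0.06 ]
 [ 0.536  0.031  0.247 -0.06 ]
 [ 0.54   0.008  0.244 -0.06 ]
 [ 0.536  0.033  0.247 -0.059]
 [ 0.543 -0.003  0.242 -0.059]
 [ 0.542  0.001  0.246 -0.059]
 [ 0.54   0.014  0.249 -0.059]
 [ 0.544 -0.011  0.243 -0.059]
 [ 0.542 -0.001  0.243 -0.059]
 [ 0.539  0.022  0.245 -0.059]
 [ 0.539  0.02   0.242 -0.059]
 [ 0.54   0.016  0.25  -0.059]
 [ 0.537  0.035  0.246 -0.059]
 [ 0.544 -0.009  0.245 -0.059]
 [ 0.538  0.024  0.246 -0.059]]
[[ 0.57429279  0.01723479  0.25557178]
 [ 0.57389414  0.00281377  0.25579375]
 [ 0.57402023  0.00899613  0.25593629]
 [ 0.55250442 -0.01305381  0.25628847]
 [ 0.57768676 -0.0013907   0.25735498]]
```

View pics/s3.png

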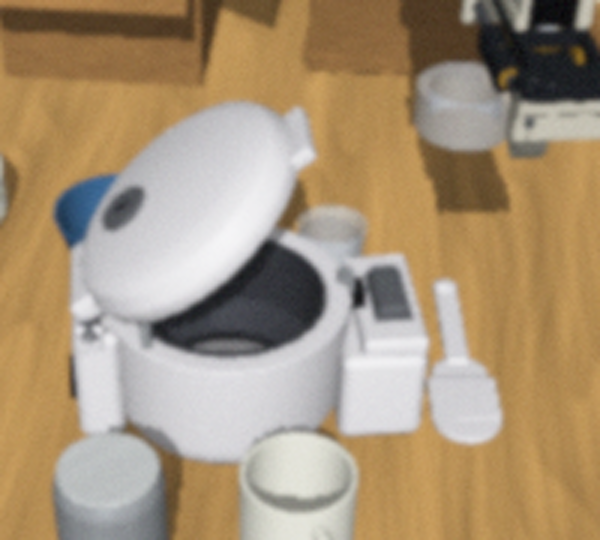

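The lid stands ajar with its lip at about (300,135) in the crop. The depth points put the lip at z ≈ 0.243, 60 mm ahead of the origin, as expected. Next I'll bring the fingertip in front of the lip and just below its edge.

Emit:
carry_out --pt "2.5 0.4 0.1 0 0" --pt "5.5 0.9 0.3 0 0" --pt "8.5 1.4 0.4 0 0" --pt "11 1.9 0.4 0 0" --pt "12.3 2.1 0.4 0 0" --pt "13 2.2 0.4 0 0" --pt "13.3 2.3 0.4 0 0" --pt "13.5 2.3 0.4 0 0"

```text
clock: 5.6
position: [0.5206, 0.0083, 0.2896]
ee_rot: [0.257, -3.128, 0.001]
force: [0.3, -0.3, -0.3]
width: 0.005
```

```bash
python3 - <<'E'
from h import *
im,W=cloud("side"); cv2.imwrite("pics/s4.png",cv2.resize(im[110:310,230:430,::-1],None,fx=3,fy=3,interpolation=cv2.INTER_CUBIC))
o=arm.observe();print(o["position"],o["force"])
E
```

```text
[0.52081494 0.0082723  0.28978748] [ 1.24659241 -0.17873715  0.35870521]
```

View pics/s4.png

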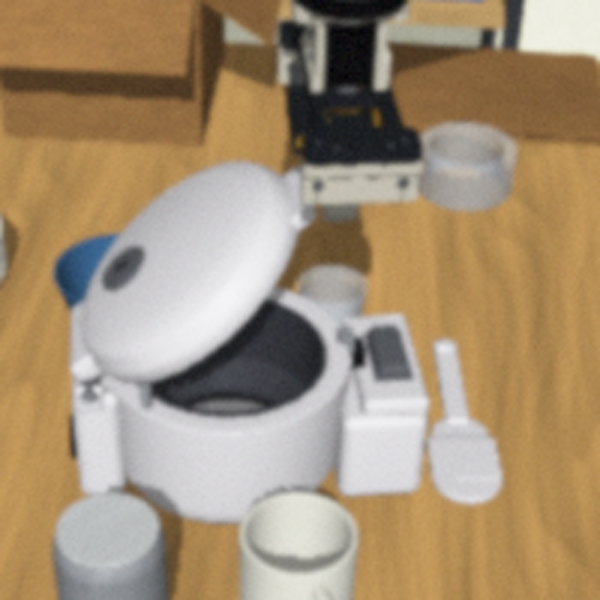

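Emit:
carry_out --pt "-0.2 0 -0.4 0 0" --pt "-0.1 0 -0.8 0 0" --pt "0.3 0 -0.8 0 0" --pt "0.6 0.1 -0.7 0 0" --pt "1.2 0.2 0.1 0 0" --pt "1.9 0.3 0.9 0 0" --pt "2.6 0.4 1.6 0 0" --pt "3.3 0.6 2.3 0 0"

```text
clock: 6.45
position: [0.5546, 0.0143, 0.3137]
ee_rot: [0.257, -3.129, 0.001]
force: [-1.5, -0.9, 0.8]
width: 0.009
```

```bash
python3 - <<'E'
from h import *
im,W=cloud("side"); cv2.imwrite("pics/s5.png",cv2.resize(im[90:290,230:430,::-1],None,fx=3,fy=3,interpolation=cv2.INTER_CUBIC))
o=arm.observe();print(o["position"],o["force"])
E
```

```text
[0.55609633 0.0146755  0.31478474] [ 0.25353172 -1.18659008  2.47752535]
```

View pics/s5.png

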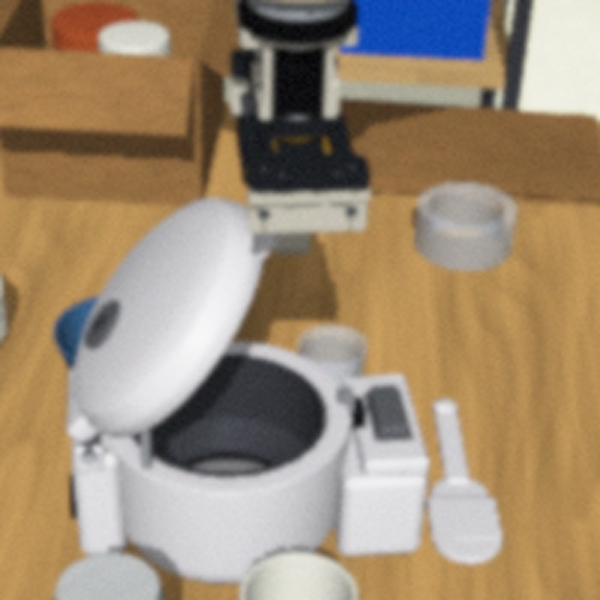

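The lid is swinging with the fingertip: the tip at (285,240) sits against the lip edge at (258,250). I'll continue along the hinge arc past upright.

Emit:
carry_out --pt "0.7 0.1 0.5 0 0" --pt "1.5 0.25 1.1 0 0" --pt "2.35 0.4 1.7 0 0" --pt "3.25 0.55 2.3 0 0" --pt "4.15 0.7 2.8 0 0" --pt "5.1 0.9 3.2 0 0" --pt "6.05 1.05 3.6 0 0" --pt "7.05 1.2 4.0 0 0" --pt "8.05 1.4 4.3 0 0" --pt "9.05 1.55 4.55 0 0" --pt "10.05 1.75 4.75 0 0" --pt "11.1 1.9 4.9 0 0" --pt "12.1 2.1 5.0 0 0" --pt "13.15 2.25 5.05 0 0" --pt "14.2 2.45 5.05 0 0" --pt "15.2 2.6 5.0 0 0" --pt "15.8 2.7 5.0 0 0" --pt "16.3 2.8 4.9 0 0" --pt "16.3 2.8 4.9 0 0"

```text
clock: 8.4
position: [0.7196, 0.0429, 0.3633]
ee_rot: [-0.258, 3.131, -0.001]
force: [0.4, -0.2, 0.1]
width: 0.0
```

```bash
python3 - <<'E'
from h import *
im,W=cloud("side"); cv2.imwrite("pics/s6.png",cv2.resize(im[60:290,210:430,::-1],None,fx=2.6,fy=2.6,interpolation=cv2.INTER_CUBIC))
o=arm.observe();print(o["position"],o["force"])
E
```

```text
[0.71925347 0.04270875 0.36351364] [ 0.29499739  0.65233661 -0.37008361]
```

View pics/s6.png

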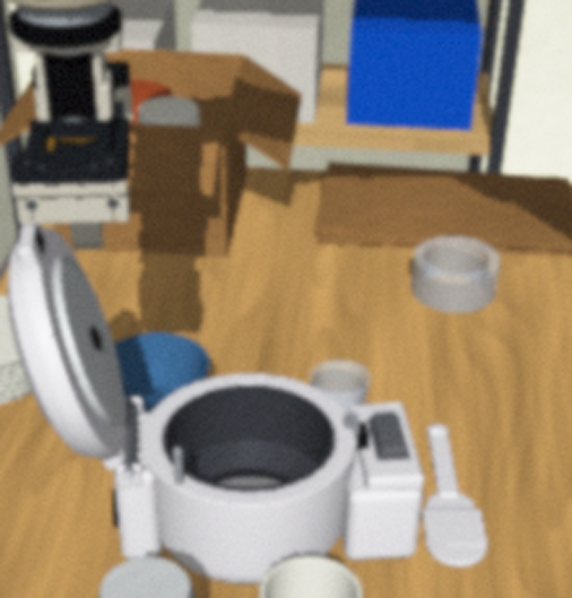

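The lid leans back on its stop, with the lip at (30,228) clear of the fingertip at (88,232). I'll withdraw forwards and up, then check the scene.

Emit:
carry_out --pt "-2 -0.3 0 0 0" --pt "-5 -0.8 0 0 0" --pt "-9 -1.5 0.5 0 0" --pt "-13 -2.2 1 0 0" --pt "-17 -2.9 1 0 0" --pt "-21 -3.6 1 0 0" --pt "-25 -4.3 1 0 0" --pt "-29 -5 1 0 0" --pt "-32 -5.5 1 0 0" --pt "-33 -5.6 1 0 0" --pt "-33 -5.6 1 0 0" --pt "-33 -5.6 1 0 0" --pt "-33 -5.6 1 0 0"

```text
clock: 9.75
position: [0.3904, -0.013, 0.3736]
ee_rot: [-0.258, 3.13, -0.002]
force: [1.0, 0.6, -0.3]
width: 0.003
```

```bash
python3 - <<'E'
from h import *
im,W=cloud("side"); it,T=cloud("top")
cv2.imwrite("pics/end.png",np.vstack([cv2.resize(im[60:290,150:470,::-1],(640,300)),cv2.resize(it[140:350,190:420,::-1],(329,300)).copy() if 0 else cv2.copyMakeBorder(cv2.resize(it[140:350,190:420,::-1],(329,300)),0,0,0,311,cv2.BORDER_CONSTANT)]))
o=arm.observe();print(o["position"],o["force"])
# image displacement of static items, side + top, before vs now (subpixel template match)
for n,a,L in (("top0",it,dict(console=(295,262,350,300),mug=(210,242,262,284),meas=(366,250,398,280),can=(208,194,248,232),bowl=(360,163,410,211),pad=(298,300,385,330),tape=(475,290,528,340),jar=(105,294,150,328))),
              ("side0",im,dict(console=(343,215,372,275),body=(280,250,342,280),mug=(308,275,352,332)))):
    b=cv2.imread(f"pics/{n}.png",0);g=cv2.cvtColor(a,cv2.COLOR_RGB2GRAY)
    for k,(x0,y0,x1,y1) in L.items():
        r=cv2.matchTemplate(g[y0-6:y1+6,x0-6:x1+6],b[y0:y1,x0:x1],cv2.TM_CCOEFF_NORMED)
        _,v,_,p=cv2.minMaxLoc(r);print(n,k,p[0]-6,p[1]-6,round(v,3))
s=W[60:290,150:470].reshape(-1,3);a=np.array([.985,.17]);q=s[(s[:,2]>.2)&(s[:,0]>.6)&(s[:,0]<.85)&(abs(s[:,1])<.15)]
al=(q[:,:2]-[.5987,.0211])@a;i=q[:,2].argsort()[-5:];print(np.c_[q[i],al[i]].round(3))
E
```

```text
[ 0.39009211 -0.01308131  0.37332398] [ 0.61534503  0.03621977 -0.13266388]
top0 console -6 -5 0.324
top0 mug 0 0 0.996
top0 meas 1 -1 0.846
top0 can 0 0 0.999
top0 bowl 0 -1 0.847
top0 pad 2 -3 0.136
top0 tape 1 0 0.841
top0 jar 0 0 0.999
side0 console 0 0 0.852
side0 body 0 0 0.993
side0 mug 0 0 0.998
[[0.762 0.031 0.314 0.162]
 [0.757 0.08  0.314 0.166]
 [0.757 0.072 0.314 0.165]
 [0.758 0.053 0.315 0.162]
 [0.757 0.065 0.315 0.163]]
```

View pics/end.png

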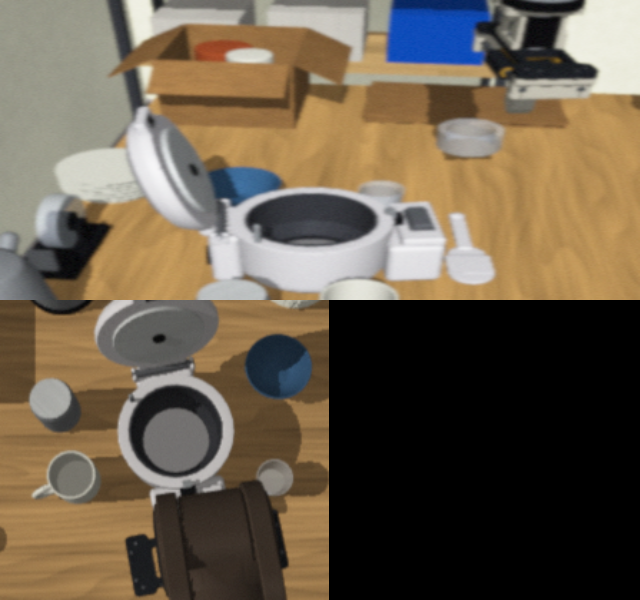

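The lid leans back at about 1.85 rad with the arm clear, and the cooker and mug line up with their first images. The low top-view matches for console and paddle come from the arm covering them. Both look in place in the side view.

```bash
python3 -c "
from cell import arm
print(arm.sign_off())"
```

```text
the job is handed in; nothing more can be done
None
```

The rice cooker now stands open: I pressed the release key, and the lid sprang ajar. I then swung it back past upright with the closed fingertips until it leaned on its hinge stop. It took about 10 s of the 45 s allowed, and nothing was gripped.

**Lid:** the last images show it resting on the stop at about 1.85 rad. Its lip is at a height of about 0.315 m, behind the hinge, and the gripper is well clear of it.

**Surroundings:** comparing the first and last images, the cooker body, its console, the mug, canister and jar show no shift. The measuring cup, bowl and tape matched within 1 pixel, but less sharply (scores about 0.85), perhaps because of the arm's changed shadow.

**What the checks could not settle, or that differed from a clean run:**
- **Console and paddle:** the top-view check failed for both because the arm covered them. The side match found the console unmoved; I judged the paddle only by eye in the side view, and it looks in place.
- **Key press:** when the lid sprang up, its lip rested briefly against the rear of the gripper body until I backed away. The highest reading during the press was about 12 N on the wrist.
- **Lid push:** the tool stayed vertical, so the fingertip pushed on the lower front edge of the lip rather than flat against its underside.

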